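# Push the label holder home behind the shelf lip and hold it

### The job

Slide the cover on the low aluminium bench shelf all the way along to its end stop, so that the label slot behind the front lip is free. Then take the wider of the two label holders out of the wooden stand, push it down into the slot until it is fully home against the spring at the bottom, and finish while still holding it pressed down there, ready for me to fix it with a screw. Leave the narrower holder in the stand and do not disturb the loose things around.

Things in the scene. Friction and masses are not known exactly. Their poses are not given: they have to be found in the camera images.
- wide_holder_mid (a point): Centre (half-way up) of the wider label holder: a loose white plastic plate standing upright in a slot of the wooden stand, 8 mm thick (its x), 60 mm wide (y), 75 mm high (z), 80 g, same front and back; its lowest 8 mm is thinner (5 by 52 mm). In the stand its underside is 10 mm above the table and its top 50 mm stand clear, so it can be pinched across its thickness from above.
- narrow_holder_mid (a point): Centre of the narrower label holder, 8 x 40 x 75 mm, otherwise alike, standing in the other slot of the stand. Not to be used; it stays in the stand. Which slot holds which varies.
- stand: Fixed wooden stand, 50 mm (x) by 170 mm (y), 35 mm high, with two slots 25 mm deep, centres 42 mm either side of the middle along its y. Origin at the centre of its underside.
- shelf: Fixed low bench shelf: an aluminium block 360 mm long (its y), 150 mm deep (x), 45 mm high, with a lip along its front. Axes: x from the lip to the back, y along the shelf to the left, z up; origin at the centre of its underside. Goods and two small end plates on it, 35 mm or more behind the slot, rise no more than 30 mm above its top.
- slot_mouth (a point): Centre of the mouth of the label slot, at the shelf's top, 45 mm above the table; axes as the shelf's. It lies 55 mm in front of and 75 mm to the left (+y) of the shelf's middle, long side along y: 68 mm long, 11 mm wide between lip and shelf edge, 35 mm deep; the top 10 mm is a steep lead-in widening to 21 mm at the mouth.
- slot_floor (a point): Centre of the slot's floor, 35 mm below the mouth, 10 mm above the table; axes as the shelf's. A holder fully home stands on this floor, its centre 37.5 mm above it and its top 40 mm above the shelf's top.
- wide_holder_foot (a point): Centre of the underside of the wider holder.
- spring_pad (a joint): Depth in m by which the spring pad in the slot's floor is pressed: 0 free (pad stands 8 mm above the floor), 0.008 flush with the floor (holder fully home). The spring pushes up with 3.6 N at first touch and 8.4 N when flush; it lifts the holder again when the push ends.
- cover (a joint): Position in m of the sliding cover along the shelf's front edge: 0 when centred over the slot, grows as it slides to the shelf's right (-y of slot_mouth), 0.12 at its end stop, a dark steel block. It starts over the slot, blocking it. About 2 N of friction; it stays where it is left.
- cover_grip (a point): Point on the cover's upright grip block, 34 mm above the shelf's top; axes as the shelf's. The grip is 18 mm (x) by 30 mm (y) and rises from 7 mm to 49 mm above the shelf's top, in the middle of the cover plate (44 mm by 78 mm).
- tape_roll: Loose roll of tape lying flat, 84 mm across, 24 mm high; origin at the centre of its underside. Bystander.
- screwdriver: Loose screwdriver lying along its x. Bystander.
- spray_can: Loose can standing upright, 60 mm across, 170 mm high; origin at the centre of its underside. Bystander.
- mug: Loose mug standing upright, 80 mm across, 90 mm high; origin at the centre of its underside. Bystander.
- flux_jar: Loose small jar standing upright, 44 mm across, 50 mm high; origin at the centre of its underside. Bystander.
- bracket: Loose aluminium angle, 60 x 50 mm, 54 mm high; origin at the centre of its underside. Bystander.
There are look-alikes about, which are no part of the job. Leave any purple look-alike of the part that bears wide_holder_mid alone.

How it is judged:
On the way, in this order (a step that is already met when the one before it is completed fails the run):
1. the cover is slid to its end stop (value of joint cover above 0.115 m), for 0.2 s.
2. the wide holder is pushed home in the slot (value of joint spring_pad above 0.0065 m and horizontal distance between wide_holder_foot and slot_floor below 0.007 m), for 0.2 s.
At the end, for the whole second after the job is handed in: Cover within 5 mm of its end stop; wide holder upright (0.12 rad) in the slot, foot within 7 mm of the floor centre, spring pad pressed at least 6.5 of 8 mm and with over 5 N; fingers still on the holder (over 2 N), which is at rest (value of joint cover above 0.115 m and value of joint spring_pad above 0.0065 m and distance between wide_holder_foot and slot_floor below 0.007 m and angle between the z axis of wide_holder_mid and the z axis of slot_floor, either way round below 0.12 rad and contact force between wide_holder and spring_pad above 5 N and contact force between the fingers and wide_holder above 2 N and linear speed of wide_holder below 0.02 m/s); the arm keeps its last pose, push and grip.
It fails at once if the narrow holder is taken out of the stand or shifted more than 25 mm (distance of narrow_holder_mid from where it was at the start of the episode above 0.025 m).
It fails at once if another loose thing on the bench is moved more than 40 mm (distance of any of tape_roll, screwdriver, spray_can, mug, flux_jar, bracket from where it was at the start of the episode above 0.04 m).
It also fails if it takes over 54 s, if anything falls off the work surface, if the arm or the gripper's body presses on something with over 40 N, if the wrist force passes 120 N, or if a joint passes its speed limit or range.

### The arm

A 7-joint arm with a two-finger parallel gripper is mounted at the origin on the work surface. World frame = base frame: x ahead of the robot, y to its left, z up, the work surface at z = 0. Lengths are in m, angles in rad, forces in N, time in s.
With the tool pointing down it reaches from about 0.4 to 0.875 m from the base axis. Payload 19.3 kg.
Tool frame: the origin (TCP) lies at the very end of the fingers, on their centre line; the grasp point (between the pads) lies 19 mm behind it; z points along the fingers, y is the direction in which the jaws open and shut (so a half turn about z gives the same grasp; the last joint's range is limited). The gripper opens to 85 mm and grips with 20 to 120 N. Pads are 22 mm wide; open, the fingers measure 114 mm over their backs; the gripper's body (76 mm by 85 mm) begins 54 mm behind the grasp point. The pads swing forward as they close: fully open they stand 13 mm farther back than shut.
Start: joints at [1.197, 0.521, -0.036, 1.599, 0.021, 1.021, -0.113], TCP at [0.187, -0.596, 0.231] pointing down, gripper open.
Joint ranges: [-2.91, 2.91], [-0.3, 2.13], [-1.5, 1.42], [0.17, 2.43], [-1.26, 4.41], [0.16, 1.93], [-2.52, 2.52]. Speed limits (rad/s): [1.89, 1.89, 2.39, 2.39, 3.01, 3.01, 3.01].

### API

Orientations are given as [roll, pitch, yaw] about the fixed x, y, z axes, in that order (R = Rz(yaw) Ry(pitch) Rx(roll)).
In Python, from workcell import bot gives the robot as it stands.
- The arm moves only by the tool apply_moves, never from a script. Its argument "commands" is a list of rows, each an object with "travel": the shift along the tool's x, y, z in m, a list of three; "twist": the turn, a rotation vector about the tool's x, y, z in degrees, a list of three; "claw": the finger opening in m, from 0 to 0.0854. A call has 1 to 10 rows; each row is the pose to reach, as a shift and turn from the pose commanded when the call began, along the tool's axes at that moment; what a row does not reach only later rows make up. A row lasts 1/10 s, in which the tool goes at most 50 mm and 8.59 degrees, less where a joint would pass 70% of its speed; a pose out of reach is approached as far as the arm can. A call with a gripper value outside its range is refused whole. The fingers move at their own pace and stop on an object; "force" is the grip in N (left out, the last holds). Time passes only in rows, so rows that repeat a pose let the fingers close. It gives the time, the measured TCP pose, the force and the opening at its end, in the units of the state.
- bot.observe(): the state, without advancing time (a new reading comes with each control period).
- bot.grab_frame(name): name is "scene" or "top" or "wrist"; returns a dict with "frame" (400x640x3 uint8, blue, green, red), "fx", "fy", "cx", "cy" (pixels), "pose" (4x4, takes a point from camera to world coordinates); the wrist camera has in their place "tool_from_camera" (4x4, takes a point from camera to tool coordinates, whose origin is the TCP and whose axes are the flange's). Camera axes: x right, y up, looking along -z (the intrinsics and any distortion apply to the point x, -y, -z); pixel columns grow to the right and rows downward; lengths in m; the calibration is good to about 2 mm. A picture is of the moment at which its call begins: read the wrist's pose just before it. There is no depth.
- bot.job_done(): hands the job in, once; it reports no verdict.
The state is a dict: "clock": time; "qpos": joint angles; "qd": joint speeds; "joint_efforts": joint torques, N m; "position": TCP position; "tool_rot": TCP orientation; "force": force on the tool from outside, world axes, zero at the start; "moment": the same for the moment, N m; "grip_width": finger opening in m.
Only numpy, scipy, OpenCV 4.12 (cv2) and the standard library are available. Lean on these libraries where they do the work, as an engineer would, in place of code of your own. Each camera call takes 0.05 s, during which the arm holds its last target.

## Working session

There is one attempt and no reset: what is moved stays moved. The work goes in short steps, Python scripts to look and compute and a tool call to move; the robot and the scene stay as the last step left them, time stands still between calls to the robot, and variables do not carry over. Pictures are saved under pics/ and viewed, and the job is handed in when it is done.

Besides the shell and the picture viewer there is one more tool, called after "Request:" as name(argument=value, ...), one argument or row to a line, values as JSON. apply_moves: Moves the arm, as the interface text tells. Its arguments: {"type":"object","properties":{"commands":{"type":"array"},"force":{"type":"number"}},"required":["commands"]}

```bash
mkdir -p pics; ls
python3 - <<'E'
from workcell import bot
import cv2,json
print(bot.observe())
for n in("scene","top"):
    f=bot.grab_frame(n); cv2.imwrite(f"pics/{n}0.png",f["frame"])
    print(n,{k:f[k] for k in f if k!="frame"})
E
```

```text
pics
{'clock': 0.0, 'qpos': array([ 1.19680378,  0.5220042 , -0.03631256,  1.60001239,  0.0212032 ,
        1.02110134, -0.11279292]), 'qd': array([ 7.27939484e-04,  5.45547663e-04,  8.18770889e-04,  1.16888727e-03,
       -8.55218803e-04, -2.44375822e-04,  4.07656104e-06]), 'joint_efforts': array([-2.62608344e-03, -9.27158260e+01,  1.97912559e+00, -3.69948184e+01,
        1.78038608e-02,  8.03728122e-03,  1.08249940e-04]), 'position': array([ 0.18681589, -0.59606799,  0.23073045]), 'tool_rot': array([-3.14045616e+00,  9.19977849e-05,  3.03778592e-01]), 'force': array([ 0.11621252,  0.20119986, -1.3148033 ]), 'moment': array([-0.02723506,  0.01521781, -0.01759151]), 'grip_width': 0.08533341825451264}
scene {'fx': 518.6383747129931, 'fy': 518.6383747129931, 'cx': 317.94021892781126, 'cy': 193.4117599774378, 'pose': array([[ 0.55358009, -0.61445015,  0.56213886,  1.2577765 ],
       [ 0.83276913,  0.41384333, -0.36773533, -0.43988231],
       [-0.00668239,  0.67170284,  0.74079055,  1.00350389],
       [ 0.        ,  0.        ,  0.        ,  1.        ]])}
top {'fx': 406.1774574521645, 'fy': 406.1774574521645, 'cx': 319.78044734330695, 'cy': 194.60652637041656, 'pose': array([[ 0.0241227 ,  0.98950447, -0.14247454,  0.39736951],
       [-0.99963937,  0.0255569 ,  0.0082448 ,  0.0192016 ],
       [ 0.01179947,  0.14222428,  0.98976413,  1.214821  ],
       [ 0.        ,  0.        ,  0.        ,  1.        ]])}
```

View pics/scene0.png

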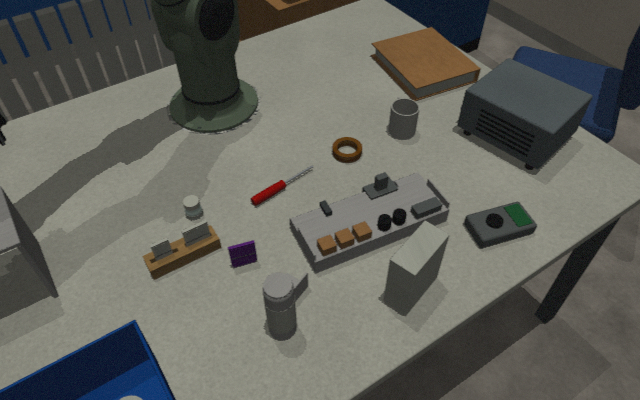

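View pics/top0.png

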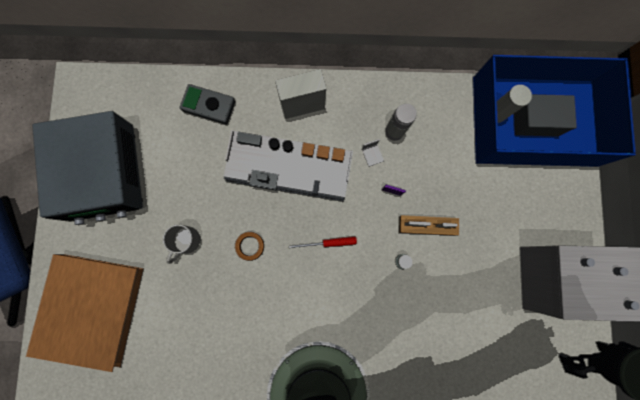

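The scene view shows the shelf at about (370,220), with the cover grip at (381,181) and the stand at (183,250). The purple look-alike is at (243,253). In the top view the shelf spans (225–350,130–200), the grip is at (263,179) and the stand is at (429,225). I'll enlarge the parts that matter.

```bash
cat > h.py <<'E'
import numpy as np,cv2
from workcell import bot
from scipy.spatial.transform import Rotation as Ro
def ray(f,u,v,z,P=None):
    P=f["pose"] if P is None else P
    d=P[:3,:3]@np.array([(u-f["cx"])/f["fx"],-(v-f["cy"])/f["fy"],-1]); o=P[:3,3]
    return o+d*(z-o[2])/d[2]
def proj(f,p,P=None):
    P=f["pose"] if P is None else P
    c=P[:3,:3].T@(np.asarray(p)-P[:3,3]); return np.array([f["cx"]+f["fx"]*c[0]/-c[2], f["cy"]-f["fy"]*c[1]/-c[2]])
def toolpose():
    s=bot.observe(); T=np.eye(4); T[:3,:3]=Ro.from_euler('xyz',s['tool_rot']).as_matrix(); T[:3,3]=s['position']; return T
def crop(im,x0,y0,x1,y1,k,name,g=1.6):
    c=cv2.resize(im[y0:y1,x0:x1],None,fx=k,fy=k,interpolation=cv2.INTER_CUBIC)
    c=(255*(c/255.)**(1/g)).astype(np.uint8); cv2.imwrite(name,c)
E
python3 - <<'E'
from h import *
a=cv2.imread('pics/scene0.png');b=cv2.imread('pics/top0.png')
crop(b,215,120,365,210,5,'pics/c1.png')
crop(b,375,170,475,240,7,'pics/c2.png')
crop(a,280,160,460,275,4,'pics/c3.png')
crop(a,130,190,270,290,5,'pics/c4.png')
E
```

```text
(no output)
```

View pics/c1.png

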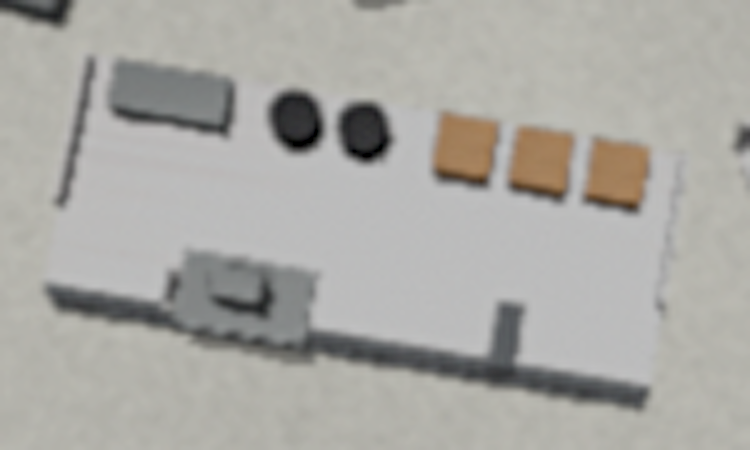

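View pics/c2.png

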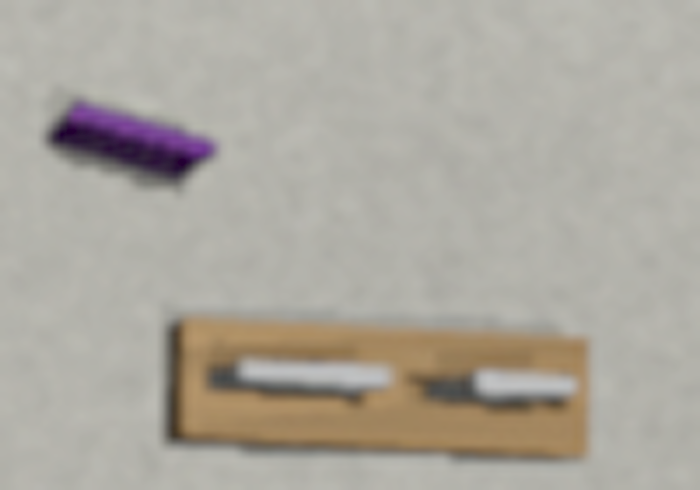

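View pics/c3.png

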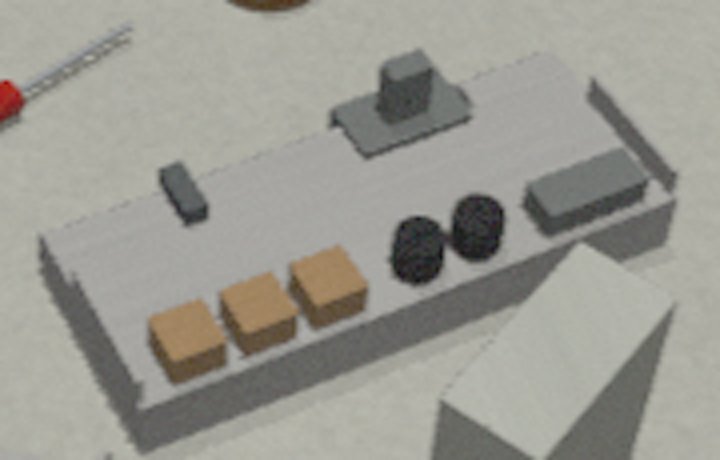

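View pics/c4.png

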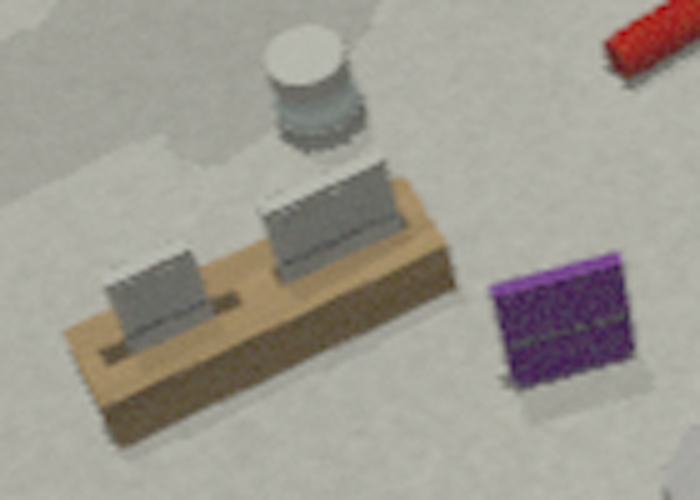

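```bash
cat > m1.py <<'E'
from h import *
from scipy.optimize import least_squares
T=bot.grab_frame("top");S=bot.grab_frame("scene")
def u(c,k,x0,y0): return ((c[0]+.5)/k-.5+x0,(c[1]+.5)/k-.5+y0)
c1=lambda *c:(T,u(c,5,215,120)); c2=lambda *c:(T,u(c,7,375,170)); c3=lambda *c:(S,u(c,4,280,160)); c4=lambda *c:(S,u(c,5,130,190))
def fit(obs,x0,name):
    def res(p):
        c,s=np.cos(p[2]),np.sin(p[2]); r=[]
        for (f,px),l in obs:
            w=[p[0]+c*l[0]-s*l[1],p[1]+s*l[0]+c*l[1],l[2]]; r+=list(proj(f,w)-px)
        return r
    o=least_squares(res,x0,loss='soft_l1'); print(name,o.x.round(4)); print(np.array(res(o.x)).reshape(-1,2).round(1).tolist()); return o.x
if __name__=="__main__":
    sh=[(c1(45,287),(-.075,.18,.045)),(c1(650,385),(-.075,-.18,.045)),(c1(683,150),(.075,-.18,.045)),(c3(40,235),(-.075,-.18,.045)),(c3(143,408),(.075,-.18,.045)),(c3(545,52),(-.075,.18,.045)),(c3(145,452),(.075,-.18,0))]
    fit(sh,[.65,.05,-.1],'shelf')
    # cover plate top 7mm above shelf (z .052), cover grip top z .094, centre local to slot
    g=[(c1(190,250),(.022,.039,.052)),(c1(317,272),(.022,-.039,.052)),(c1(310,345),(-.022,-.039,.052)),(c1(182,320),(-.022,.039,.052)),
       (c3(332,115),(-.022,-.039,.052)),(c3(370,155),(.022,-.039,.052)),(c3(470,103),(.022,.039,.052)),
       (c3(382,68),(-.009,-.015,.094)),(c3(390,84),(.009,-.015,.094)),(c3(432,70),(.009,.015,.094)),(c3(420,51),(-.009,.015,.094))]
    fit(g,[.6,.12,-.1],'cover')
    w=[(c2(240,360),(.004,.03,.085)),(c2(394,366),(.004,-.03,.085)),(c2(392,390),(-.004,-.03,.085)),(c2(240,382),(-.004,.03,.085)),
       (c4(262,213),(.004,-.03,.085)),(c4(385,162),(.004,.03,.085)),(c4(278,280),(.004,-.03,.035)),(c4(405,225),(.004,.03,.035))]
    fit(w,[.5,-.3,0],'wide')
    st=[(c2(178,320),(.025,.085,.035)),(c2(588,340),(.025,-.085,.035)),(c2(585,457),(-.025,-.085,.035)),(c2(180,440),(-.025,.085,.035)),
      (c4(65,330),(-.025,-.085,.035)),(c4(105,402),(.025,-.085,.035)),(c4(455,245),(.025,.085,.035)),(c4(405,180),(-.025,.085,.035)),(c4(122,447),(.025,-.085,0))]
    fit(st,[.5,-.3,0],'stand')
    for n,uv,z in[('tape',(249.5,246),.024),('drv',(357,241),.015),('drvtip',(290,246),.005),('mug',(180,239),.09),('jar',(404,261),.05),('can',(404,115),.17),('purple',(394,190),.08),('brk',(372,145),.054)]: print(n,ray(T,*uv,z).round(3))
E
python3 m1.py
```

```text
shelf [ 0.6564  0.1038 -0.1501]
[[-0.6, 0.4], [-0.0, 2.2], [1.7, -0.3], [-0.3, -1.5], [0.3, 2.3], [1.5, -1.6], [-0.0, 2.5]]
cover [ 0.6069  0.1709 -0.106 ]
[[-0.2, 0.1], [1.0, -0.8], [0.2, -0.6], [-0.9, 0.9], [-0.7, -0.8], [-1.0, 0.9], [0.8, 2.9], [-1.0, -0.6], [0.9, 0.1], [0.9, -0.6], [-0.1, -0.5]]
wide [ 0.4863 -0.2719 -0.0429]
[[0.5, 0.2], [-0.0, 0.8], [0.2, 0.2], [0.4, -0.1], [0.1, 0.2], [0.4, -0.4], [1.2, 0.2], [-0.1, 0.4]]
stand [ 0.4856 -0.3118 -0.0275]
[[0.4, -0.2], [-0.1, -0.0], [0.3, 0.4], [-0.3, -0.2], [0.1, -0.3], [-0.3, 0.9], [-0.5, -0.3], [0.7, -1.4], [0.1, 0.5]]
tape [0.413 0.21  0.024]
drv [ 0.435 -0.103  0.015]
drvtip [0.416 0.093 0.005]
mug [0.426 0.39  0.09 ]
jar [ 0.381 -0.234  0.05 ]
can [ 0.769 -0.21   0.17 ]
purple [ 0.579 -0.2    0.08 ]
brk [ 0.716 -0.141  0.054]
```

Run:
```python
from m1 import *
for f in [c1(45,287),c1(650,385),c1(683,150),c1(95,57),c1(500,303),c1(522,307),c1(492,360),c1(515,368),c3(40,235),c3(143,408),c3(545,52)]: print(ray(f[0],*f[1],.045).round(4))
for f in [c1(45,310),c1(645,407),c3(145,452)]: print('z0',ray(f[0],*f[1],0.0).round(4))
```

```text
[0.6104 0.2915 0.045 ]
[ 0.5618 -0.0629  0.045 ]
[ 0.7027 -0.0803  0.045 ]
[0.7499 0.2699 0.045 ]
[0.6079 0.0256 0.045 ]
[0.6059 0.0127 0.045 ]
[0.5741 0.0294 0.045 ]
[0.5697 0.0159 0.045 ]
[ 0.5597 -0.0649  0.045 ]
[ 0.6982 -0.0824  0.045 ]
[0.6114 0.286  0.045 ]
z0 [0.6045 0.3011 0.    ]
z0 [ 0.5546 -0.0632  0.    ]
z0 [ 0.6979 -0.0815  0.    ]
```

```bash
cat >> h.py <<'E'
def to(x,y,z,yaw):
    T=toolpose(); R=T[:3,:3]; d=R.T@(np.array([x,y,z])-T[:3,3])
    G=Ro.from_euler('xyz',[np.pi,0,yaw]).as_matrix()
    print('travel',d.round(4).tolist(),'twist',np.degrees(Ro.from_matrix(R.T@G).as_rotvec()).round(2).tolist())
def grab(n,name):
    f=bot.grab_frame(n); f=dict(f)
    if n=='wrist': f['pose']=toolpose()@f['tool_from_camera']
    cv2.imwrite('pics/'+name,(255*(f['frame']/255.)**(1/1.5)).astype(np.uint8)); import pickle; pickle.dump(f,open('pics/'+name+'.pkl','wb')); return f
E
python3 - <<'E'
from h import *
f=bot.grab_frame('wrist'); print(f['tool_from_camera'].round(3),f['fx'],f['cx'],f['cy'])
to(.45,-.27,.25,-.136)
E
```

```text
[[-0.     0.945  0.326  0.085]
 [ 1.     0.    -0.001 -0.   ]
 [-0.001  0.326 -0.945 -0.142]
 [ 0.     0.     0.     1.   ]] 324.0469772448571 318.8651304131482 198.90569096937702
travel [0.3487, -0.2327, -0.0188] twist [-0.02, 0.01, 25.2]
```

Request:
apply_moves(
  commands=[
    {"travel":[0.349,-0.233,-0.019],"twist":[0,0,25.2],"claw":0.085},
    {"travel":[0.349,-0.233,-0.019],"twist":[0,0,25.2],"claw":0.085},
    {"travel":[0.349,-0.233,-0.019],"twist":[0,0,25.2],"claw":0.085},
    {"travel":[0.349,-0.233,-0.019],"twist":[0,0,25.2],"claw":0.085},
    {"travel":[0.349,-0.233,-0.019],"twist":[0,0,25.2],"claw":0.085},
    {"travel":[0.349,-0.233,-0.019],"twist":[0,0,25.2],"claw":0.085},
    {"travel":[0.349,-0.233,-0.019],"twist":[0,0,25.2],"claw":0.085},
    {"travel":[0.349,-0.233,-0.019],"twist":[0,0,25.2],"claw":0.085},
    {"travel":[0.349,-0.233,-0.019],"twist":[0,0,25.2],"claw":0.085},
    {"travel":[0.349,-0.233,-0.019],"twist":[0,0,25.2],"claw":0.085},
  ],
)

```text
clock: 1.35
position: [0.4526, -0.2664, 0.2505]
tool_rot: [-3.141, -0.001, -0.131]
force: [-0.6, 0.6, -0.8]
grip_width: 0.0846
```

Run:
```python
from h import *
grab('wrist','w1.png'); s=bot.observe(); print(s['position'],s['tool_rot'],s['qpos'],s['clock'])
to(.575,.17,.25,-.136)
```

```text
[ 0.45110876 -0.26843008  0.25033609] [-3.14140669e+00 -2.25864894e-04 -1.33203571e-01] [ 0.46648212  0.34114428 -0.05462145  1.83907618  0.0219764   0.96179053
 -1.30156724] 1.4
travel [0.0646, -0.451, 0.0004] twist [-0.01, -0.01, 0.16]
```

View pics/w1.png

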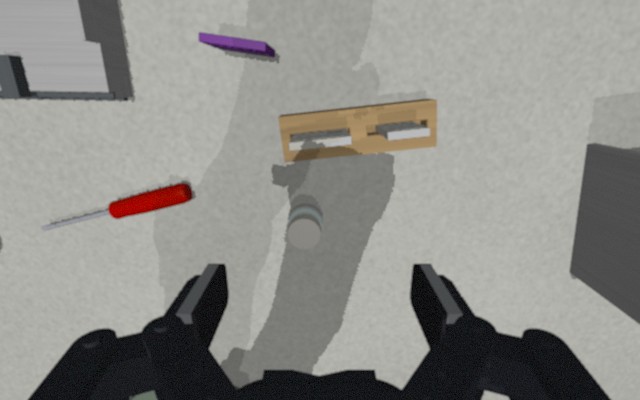

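The wrist view shows the stand at (280–437,100–160), with the wide holder in its left (+y) slot at (320,140) and the narrow one at (405,130). Next I'll go over the shelf.

Request:
apply_moves(
  commands=[
    {"travel":[0.065,-0.45,0],"twist":[0,0,0],"claw":0.085},
    {"travel":[0.065,-0.45,0],"twist":[0,0,0],"claw":0.085},
    {"travel":[0.065,-0.45,0],"twist":[0,0,0],"claw":0.085},
    {"travel":[0.065,-0.45,0],"twist":[0,0,0],"claw":0.085},
    {"travel":[0.065,-0.45,0],"twist":[0,0,0],"claw":0.085},
    {"travel":[0.065,-0.45,0],"twist":[0,0,0],"claw":0.085},
    {"travel":[0.065,-0.45,0],"twist":[0,0,0],"claw":0.085},
    {"travel":[0.065,-0.45,0],"twist":[0,0,0],"claw":0.085},
    {"travel":[0.065,-0.45,0],"twist":[0,0,0],"claw":0.085},
    {"travel":[0.065,-0.45,0],"twist":[0,0,0],"claw":0.085},
  ],
)

```text
clock: 2.4
position: [0.576, 0.1726, 0.2498]
tool_rot: [-3.139, 0.001, -0.131]
force: [0.0, -0.9, -0.7]
grip_width: 0.0849
```

Run:
```python
from h import *
f=grab('wrist','w2.png'); s=bot.observe(); print(s['position'],s['tool_rot'],s['qpos'],s['clock'])
```

```text
[0.57594915 0.16994631 0.24966342] [-3.14087586e+00  7.62063564e-04 -1.32924363e-01] [-0.24284351  0.46950211 -0.20277837  1.63948023  0.10446058  1.04356086
 -2.18063316] 2.45
```

View pics/w2.png

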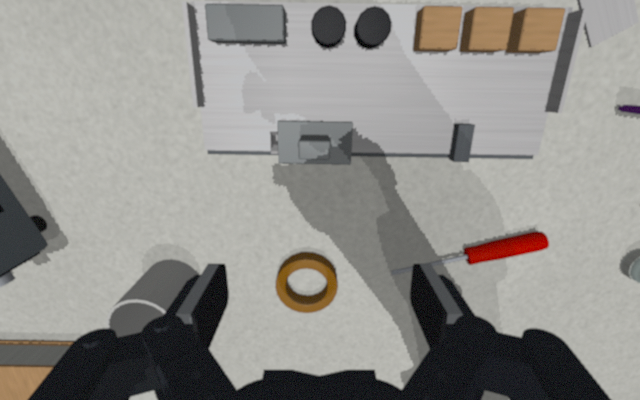

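Run:
```python
from h import *
a=cv2.imread('pics/w2.png')
crop(a,200,100,370,200,4.7,'pics/c5.png',1); crop(a,360,100,550,200,4.2,'pics/c6.png',1)
```

```text
(no output)
```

View pics/c5.png

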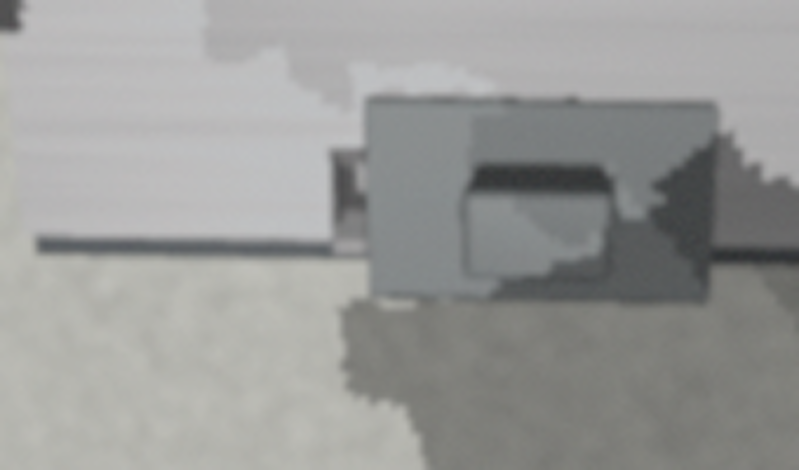

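View pics/c6.png

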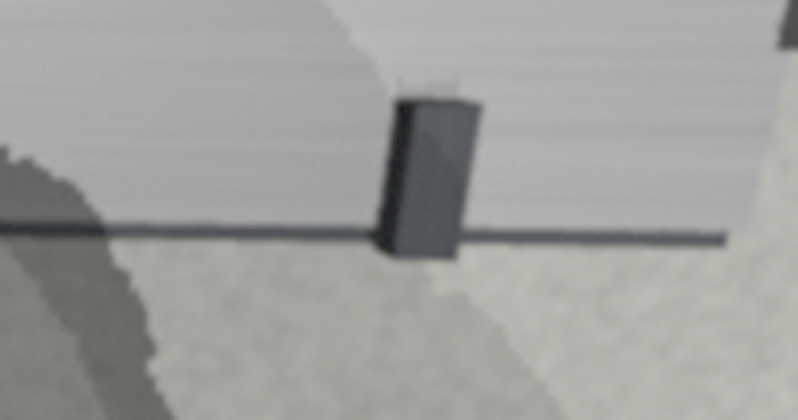

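Run:
```python
from h import *
import pickle
f=pickle.load(open('pics/w2.png.pkl','rb'))
def p(n,x,y,z,k=4.7,x0=200,y0=100): print(n,ray(f,(x+.5)/k-.5+x0,(y+.5)/k-.5+y0,z).round(4))
p('FL',37,238,.045);p('FLlow',37,252,.045)
for n,x,y in[('FR',727,232),('FRlow',725,245),('stoplf',395,258),('stoplb',402,100)]: p(n,x,y,.045 if n[0]=='F' else .06,4.2,360,100)
p('slot back left',333,150,.045);p('slot front left',333,252,.045)
for n,x,y in[('pBL',366,97),('pBR',717,102),('pFR',708,300),('pFL',370,295)]: p(n,x,y,.052)
for n,x,y in[('gBL',470,190),('gBR',610,193),('gFR',610,277),('gFL',464,273)]: p(n,x,y,.094)
```

```text
FL [0.6117 0.2866 0.045 ]
FLlow [0.6085 0.2874 0.045 ]
FR [ 0.5602 -0.0607  0.045 ]
FRlow [ 0.5568 -0.0605  0.045 ]
stoplf [0.5688 0.0298 0.06  ]
stoplb [0.6073 0.0282 0.06  ]
slot back left [0.6223 0.2158 0.045 ]
slot front left [0.5995 0.22   0.045 ]
pBL [0.6333 0.2055 0.052 ]
pBR [0.6221 0.1298 0.052 ]
pFR [0.5786 0.1362 0.052 ]
pFL [0.5899 0.2122 0.052 ]
gBL [0.6165 0.1828 0.094 ]
gBR [0.6123 0.1558 0.094 ]
gFR [0.5958 0.1579 0.094 ]
gFL [0.6005 0.1864 0.094 ]
```

The cover grip is at (.606,.171) with shelf yaw −0.147, and the plate and grip measurements agree. The cover starts about 15 mm along. I'll straddle the grip with the jaws along the shelf's y.

Run:
```python
from h import *
to(.606,.171,.067,-.147)
```

```text
travel [0.0298, -0.0049, 0.1826] twist [-0.04, 0.04, 0.81]
```

Request:
apply_moves(
  commands=[
    {"travel":[0.03,-0.005,0.05],"twist":[0,0,0.8],"claw":0.085},
    {"travel":[0.03,-0.005,0.1],"twist":[0,0,0.8],"claw":0.085},
    {"travel":[0.03,-0.005,0.14],"twist":[0,0,0.8],"claw":0.085},
    {"travel":[0.03,-0.005,0.165],"twist":[0,0,0.8],"claw":0.085},
    {"travel":[0.03,-0.005,0.18],"twist":[0,0,0.8],"claw":0.085},
    {"travel":[0.03,-0.005,0.182],"twist":[0,0,0.8],"claw":0.085},
    {"travel":[0.03,-0.005,0.182],"twist":[0,0,0.8],"claw":0.02},
    {"travel":[0.03,-0.005,0.182],"twist":[0,0,0.8],"claw":0.02},
    {"travel":[0.03,-0.005,0.182],"twist":[0,0,0.8],"claw":0.02},
    {"travel":[0.03,-0.005,0.182],"twist":[0,0,0.8],"claw":0.02},
  ],
  force=20,
)

```text
clock: 3.45
position: [0.6068, 0.1687, 0.0695]
tool_rot: [-3.14, -0.002, -0.15]
force: [-1.3, -0.3, 14.6]
grip_width: 0.0296
```

Run:
```python
from h import *
f=grab('wrist','w3.png'); s=bot.observe(); print(s['position'],s['tool_rot'],s['force'],s['clock'],s['grip_width'])
```

```text
[0.60673246 0.16866293 0.06951341] [-3.14059430e+00 -1.61148832e-03 -1.49855981e-01] [-0.55242687 -0.02287117  8.81057008] 3.5 0.029571761715919343
```

View pics/w3.png

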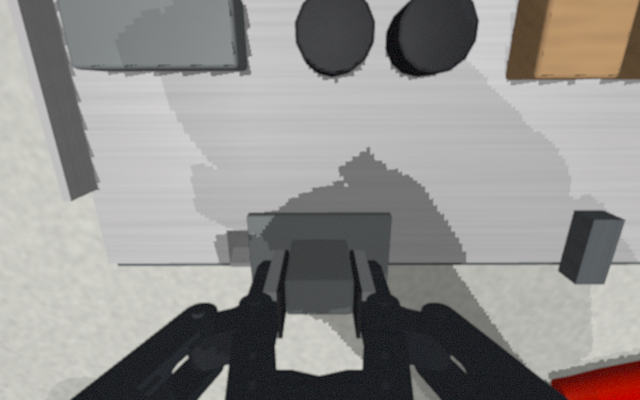

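The grip is held, 29.6 mm wide. Next I'll slide it 105 mm along tool +y, checking the force near the stop.

Request:
apply_moves(
  commands=[
    {"travel":[0,0.015,0],"twist":[0,0,0],"claw":0.02},
    {"travel":[0,0.03,0],"twist":[0,0,0],"claw":0.02},
    {"travel":[0,0.045,0],"twist":[0,0,0],"claw":0.02},
    {"travel":[0,0.06,0],"twist":[0,0,0],"claw":0.02},
    {"travel":[0,0.075,0],"twist":[0,0,0],"claw":0.02},
    {"travel":[0,0.085,0],"twist":[0,0,0],"claw":0.02},
    {"travel":[0,0.092,0],"twist":[0,0,0],"claw":0.02},
    {"travel":[0,0.097,0],"twist":[0,0,0],"claw":0.02},
    {"travel":[0,0.1,0],"twist":[0,0,0],"claw":0.02},
    {"travel":[0,0.1,0],"twist":[0,0,0],"claw":0.02},
  ],
)

```text
clock: 4.5
position: [0.5921, 0.069, 0.0695]
tool_rot: [-3.141, -0.002, -0.15]
force: [0.8, -2.4, 9.0]
grip_width: 0.0296
```

Request:
apply_moves(
  commands=[
    {"travel":[0,0.002,0],"twist":[0,0,0],"claw":0.02},
    {"travel":[0,0.004,0],"twist":[0,0,0],"claw":0.02},
    {"travel":[0,0.005,0],"twist":[0,0,0],"claw":0.02},
    {"travel":[0,0.005,0],"twist":[0,0,0],"claw":0.02},
  ],
)

```text
clock: 4.9
position: [0.592, 0.0681, 0.0696]
tool_rot: [-3.137, -0.003, -0.148]
force: [4.6, 17.6, 1.5]
grip_width: 0.0295
```

At the stop: the reaction is 17.6 N. I'll look before releasing.

Run:
```python
from h import *
f=grab('wrist','w4.png'); s=bot.observe(); print(s['position'],s['force'],s['clock'])
```

```text
[0.59193159 0.06803591 0.06952974] [ 4.41699468 15.98912655  2.91309831] 4.95
```

View pics/w4.png

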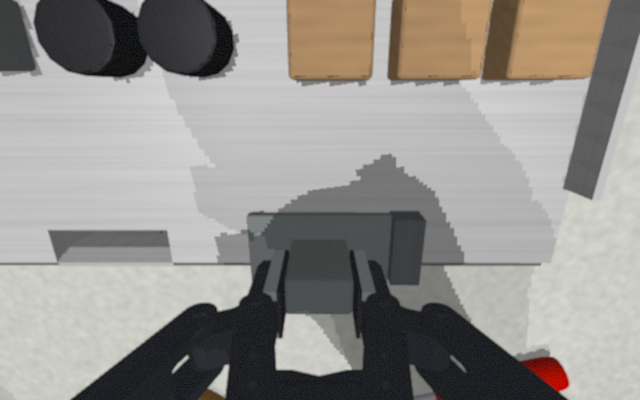

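The cover plate touches the stop, and the slot is open at (48–172,230–263). I'll release, lift and measure the slot.

Request:
apply_moves(
  commands=[
    {"travel":[0,-0.003,0],"twist":[0,0,0],"claw":0.045},
    {"travel":[0,-0.004,0],"twist":[0,0,0],"claw":0.045},
    {"travel":[0,-0.004,0],"twist":[0,0,0],"claw":0.045},
    {"travel":[0,-0.004,0],"twist":[0,0,0],"claw":0.045},
    {"travel":[0,-0.004,-0.02],"twist":[0,0,0],"claw":0.045},
    {"travel":[0,-0.004,-0.06],"twist":[0,0,0],"claw":0.045},
    {"travel":[-0.03,-0.05,-0.1],"twist":[0,0,0],"claw":0.06},
    {"travel":[-0.05,-0.1,-0.13],"twist":[0,0,0],"claw":0.06},
    {"travel":[-0.06,-0.12,-0.13],"twist":[0,0,0],"claw":0.06},
    {"travel":[-0.06,-0.12,-0.13],"twist":[0,0,0],"claw":0.06},
  ],
)

```text
clock: 5.95
position: [0.5476, 0.1989, 0.2007]
tool_rot: [-3.137, -0.002, -0.143]
force: [0.4, -1.0, -0.7]
grip_width: 0.0599
```

Request:
apply_moves(
  commands=[
    {"travel":[0,0,0],"twist":[0,0,0],"claw":0.06},
    {"travel":[0,0,0],"twist":[0,0,0],"claw":0.06},
  ],
)

```text
clock: 6.15
position: [0.5492, 0.1907, 0.1978]
tool_rot: [3.141, 0.0, -0.151]
force: [0.6, 0.0, -0.2]
grip_width: 0.0597
```

Run:
```python
from h import *
f=grab('wrist','w5.png'); s=bot.observe(); print(s['position'],s['tool_rot'],s['force'],s['clock'])
g=grab('top','t5.png')
a=cv2.imread('pics/w5.png'); crop(a,220,60,420,210,4,'pics/c7.png',1)
```

```text
[0.54924486 0.19054066 0.19777928] [ 3.14061808e+00  5.42527708e-04 -1.51743912e-01] [ 1.09484496 -0.04111206 -0.46842639] 6.2
```

View pics/w5.png

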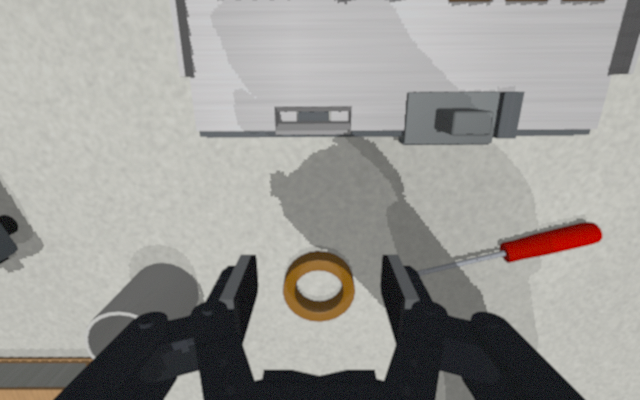

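View pics/c7.png

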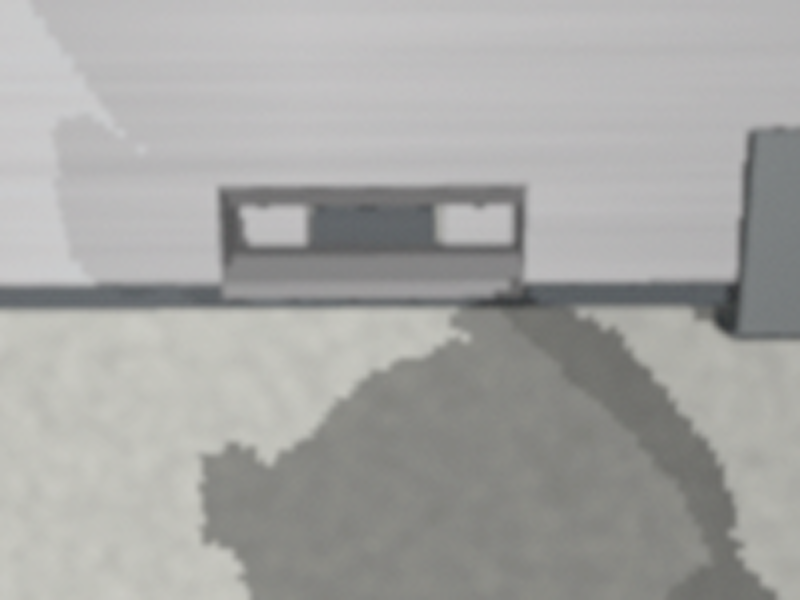

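Run:
```python
from h import *
import pickle
f=pickle.load(open('pics/w5.png.pkl','rb'))
def p(n,x,y,z,k=4,x0=220,y0=60):
    r=ray(f,(x+.5)/k-.5+x0,(y+.5)/k-.5+y0,z); print(n,r.round(4)); return r
c=[p('m',x,y,.045) for x,y in((220,187),(526,187),(522,298),(222,298))]
m=np.mean(c,0);print(m, np.linalg.norm(c[0]-c[1]),np.linalg.norm(c[2]-c[3]),np.linalg.norm(c[0]-c[3]))
d=c[0]-c[1];print('yaw',-np.arctan2(d[0],d[1])); d=c[3]-c[2];print('yaw',-np.arctan2(d[0],d[1]))
print('pad',np.mean([p('pd',x,y,.018) for x,y in((308,205),(437,205),(437,248),(308,248))],0))
p('throat front',238,250,.035);p('throat front',512,250,.035);p('floor back',245,207,.01);p('floor b',512,207,.01)
```

```text
m [0.6227 0.2187 0.045 ]
m [0.6125 0.1525 0.045 ]
m [0.5888 0.1562 0.045 ]
m [0.599 0.223 0.045]
[0.60573568 0.18761259 0.045     ] 0.0670459969081782 0.06754975789567148 0.024073685536322727
yaw -0.15186819204550062
yaw -0.15196564714027033
pd [0.6145 0.2024 0.018 ]
pd [0.6098 0.1717 0.018 ]
pd [0.5998 0.1732 0.018 ]
pd [0.6045 0.2041 0.018 ]
pad [0.60713899 0.18784626 0.018     ]
throat front [0.608  0.2187 0.035 ]
throat front [0.5985 0.1564 0.035 ]
floor back [0.6159 0.2184 0.01  ]
floor b [0.6059 0.1534 0.01  ]
```

The slot is at about (.6075,.1872), yaw −0.150; the mouth edge, pad and throat agree within 2 mm. Next I'll go above the stand, turned a quarter turn.

Run:
```python
from h import *
to(.486,-.33,.22,np.pi/2-.035)
```

```text
travel [0.0162, 0.5242, -0.0218] twist [0.01, 0.07, -96.7]
```

Request:
apply_moves(
  commands=[
    {"travel":[0,0.04,-0.022],"twist":[0,0,-8],"claw":0.06},
    {"travel":[0,0.085,-0.022],"twist":[0,0,-16],"claw":0.06},
    {"travel":[0,0.13,-0.022],"twist":[0,0,-24],"claw":0.06},
    {"travel":[0,0.175,-0.022],"twist":[0,0,-32],"claw":0.06},
    {"travel":[0,0.22,-0.022],"twist":[0,0,-40],"claw":0.06},
    {"travel":[0,0.265,-0.022],"twist":[0,0,-48],"claw":0.06},
    {"travel":[0,0.31,-0.022],"twist":[0,0,-56],"claw":0.06},
    {"travel":[0,0.355,-0.022],"twist":[0,0,-64],"claw":0.06},
    {"travel":[0,0.4,-0.022],"twist":[0,0,-72],"claw":0.06},
    {"travel":[0,0.44,-0.022],"twist":[0,0,-80],"claw":0.06},
  ],
)

```text
clock: 7.25
position: [0.4825, -0.2434, 0.22]
tool_rot: [-3.141, 0.0, 1.224]
force: [1.6, 0.3, -0.4]
grip_width: 0.0599
```

Run:
```python
from h import *
to(.486,-.33,.22,np.pi/2-.035); print(bot.observe()['qpos'])
```

```text
travel [-0.0802, 0.0326, 0.0] twist [-0.03, 0.0, -17.84]
[ 0.67738458  0.42710165 -0.42625105  1.81971284  0.21379067  0.94049561
 -0.18819695]
```

Request:
apply_moves(
  commands=[
    {"travel":[-0.04,0.016,0],"twist":[0,0,-8],"claw":0.06},
    {"travel":[-0.08,0.033,0],"twist":[0,0,-17.8],"claw":0.06},
    {"travel":[-0.08,0.033,0],"twist":[0,0,-17.8],"claw":0.06},
    {"travel":[-0.08,0.033,0],"twist":[0,0,-17.8],"claw":0.06},
    {"travel":[-0.08,0.033,0],"twist":[0,0,-17.8],"claw":0.06},
  ],
)

```text
clock: 7.75
position: [0.4871, -0.3265, 0.22]
tool_rot: [-3.141, -0.001, 1.53]
force: [-0.2, 0.0, -0.6]
grip_width: 0.06
```

Run:
```python
from h import *
f=grab('wrist','w6.png'); s=bot.observe(); print(s['position'],s['tool_rot'],s['force'],s['clock'])
```

```text
[ 0.48728765 -0.32622022  0.22025074] [-3.14133647e+00 -3.24166498e-04  1.53093444e+00] [ 0.93984461  0.41159481 -0.13713067] 7.8
```

View pics/w6.png

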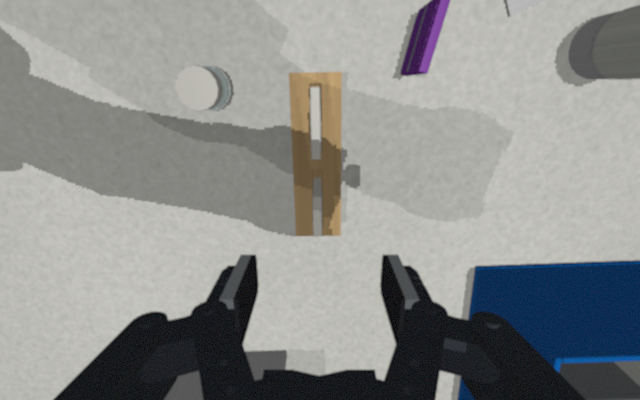

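Run:
```python
from h import *
a=cv2.imread('pics/w6.png'); crop(a,270,60,370,250,4,'pics/c8.png',1.3)
```

```text
(no output)
```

View pics/c8.png

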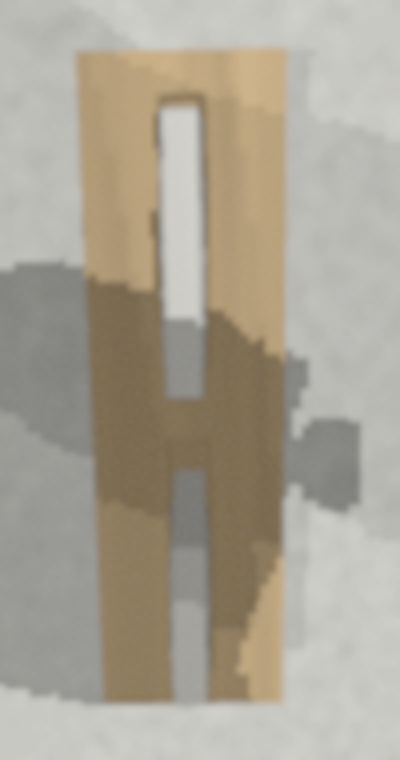

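Run:
```python
from h import *
import pickle
f=pickle.load(open('pics/w6.png.pkl','rb'))
def p(x,y,z,k=4,x0=270,y0=60): return ray(f,(x+.5)/k-.5+x0,(y+.5)/k-.5+y0,z)
c=[p(x,y,.085) for x,y in((160,103),(204,103),(204,398),(165,398))]
print(np.round(c,4),np.mean(c,0),np.linalg.norm(c[0]-c[3]),np.linalg.norm(c[0]-c[1])); d=(c[0]+c[1]-c[2]-c[3]); print(-np.arctan2(d[0],d[1]))
c=[p(x,y,.035) for x,y in((77,50),(287,50),(282,702),(105,702))]
print(np.round(c,4),np.mean(c,0))
```

```text
[[ 0.4835 -0.2402  0.085 ]
 [ 0.4924 -0.2405  0.085 ]
 [ 0.49   -0.301   0.085 ]
 [ 0.4816 -0.3006  0.085 ]] [ 0.48686213 -0.27056095  0.085     ] 0.06050016292112677 0.008889051469025196
-0.0347176542067959
[[ 0.4632 -0.2274  0.035 ]
 [ 0.5126 -0.2294  0.035 ]
 [ 0.5084 -0.3983  0.035 ]
 [ 0.4592 -0.3963  0.035 ]] [ 0.48585164 -0.31285393  0.035     ]
```

The wide holder's top is at (.4869,−.2706), measured 60.5 × 8.9 mm, yaw −0.034. The size and height check out. Next, descend and pinch.

Run:
```python
from h import *
to(.4869,-.2706,.055,np.pi/2-.034)
```

```text
travel [0.0555, -0.0026, 0.1653] twist [-0.01, -0.02, -0.34]
```

Request:
apply_moves(
  commands=[
    {"travel":[0.04,-0.003,0],"twist":[0,0,-0.3],"claw":0.06},
    {"travel":[0.0555,-0.003,0.03],"twist":[0,0,-0.3],"claw":0.06},
    {"travel":[0.0555,-0.003,0.07],"twist":[0,0,-0.3],"claw":0.06},
    {"travel":[0.0555,-0.003,0.11],"twist":[0,0,-0.3],"claw":0.06},
    {"travel":[0.0555,-0.003,0.145],"twist":[0,0,-0.3],"claw":0.06},
    {"travel":[0.0555,-0.003,0.165],"twist":[0,0,-0.3],"claw":0.06},
    {"travel":[0.0555,-0.003,0.165],"twist":[0,0,-0.3],"claw":0.06},
    {"travel":[0.0555,-0.003,0.165],"twist":[0,0,-0.3],"claw":0.06},
  ],
)

```text
clock: 8.6
position: [0.487, -0.2708, 0.056]
tool_rot: [3.141, -0.0, 1.537]
force: [0.9, 1.0, 0.3]
grip_width: 0.0599
```

Request:
apply_moves(
  commands=[
    {"travel":[0,0,0],"twist":[0,0,0],"claw":0.03},
    {"travel":[0,0,0],"twist":[0,0,0],"claw":0.0},
    {"travel":[0,0,0],"twist":[0,0,0],"claw":0.0},
    {"travel":[0,0,0],"twist":[0,0,0],"claw":0.0},
    {"travel":[0,0,0],"twist":[0,0,0],"claw":0.0},
    {"travel":[0,0,0],"twist":[0,0,0],"claw":0.0},
    {"travel":[0,0,0],"twist":[0,0,0],"claw":0.0},
  ],
  force=60,
)

```text
clock: 9.3
position: [0.4868, -0.2717, 0.0561]
tool_rot: [3.141, 0.001, 1.536]
force: [-1.7, 0.9, 9.9]
grip_width: 0.0068
```

Run:
```python
from h import *
f=grab('wrist','w7.png'); s=bot.observe(); print(s['position'],s['tool_rot'],s['force'],s['clock'],s['grip_width'])
```

```text
[ 0.48671061 -0.27169481  0.05604684] [3.14099010e+00 6.07767571e-04 1.53647686e+00] [-1.95874053  0.43931091 10.16347857] 9.35 0.007006254148524753
```

View pics/w7.png

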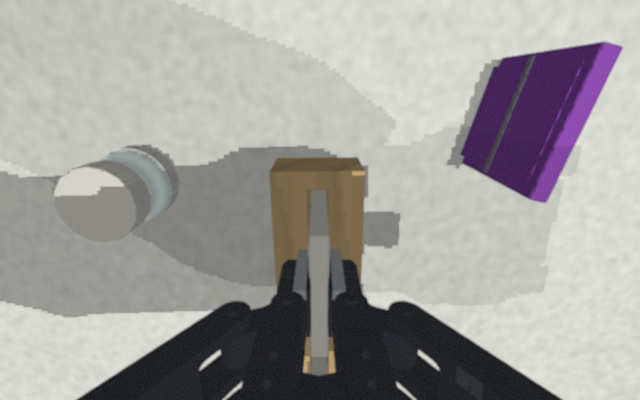

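Request:
apply_moves(
  commands=[
    {"travel":[0,0,-0.01],"twist":[0,0,0],"claw":0.0},
    {"travel":[0,0,-0.03],"twist":[0,0,0],"claw":0.0},
    {"travel":[0,0,-0.06],"twist":[0,0,0],"claw":0.0},
    {"travel":[0,0,-0.1],"twist":[0,0,0],"claw":0.0},
    {"travel":[0,0,-0.14],"twist":[0,0,0],"claw":0.0},
    {"travel":[0,0,-0.165],"twist":[0,0,0],"claw":0.0},
    {"travel":[0,0,-0.165],"twist":[0,0,0],"claw":0.0},
    {"travel":[0,0,-0.165],"twist":[0,0,0],"claw":0.0},
  ],
)

```text
clock: 10.15
position: [0.4864, -0.2715, 0.2208]
tool_rot: [3.141, 0.001, 1.537]
force: [-0.0, 0.4, -1.2]
grip_width: 0.007
```

Run:
```python
from h import *
f=grab('wrist','w8.png'); grab('top','t8.png'); grab('scene','s8.png'); s=bot.observe(); print(s['position'],s['tool_rot'],s['force'],s['clock'],s['grip_width'])
a=cv2.imread('pics/s8.png'); crop(a,100,120,300,270,4,'pics/c9.png',1.3)
to(.6075,.1872,.22,np.pi/2-.150)
```

```text
[ 0.48602026 -0.27124154  0.21941865] [-3.14017397e+00 -7.61467203e-04  1.53685132e+00] [-0.63648364  0.21747461 -2.15970969] 10.3 0.007062226535725009
travel [0.4623, 0.1059, -0.0004] twist [-0.08, -0.04, 6.65]
```

View pics/w8.png

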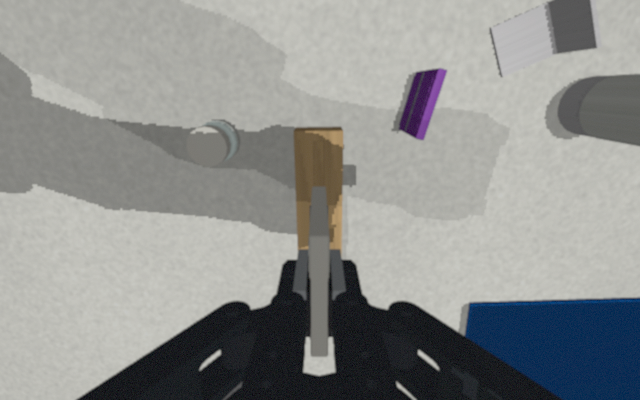

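View pics/c9.png

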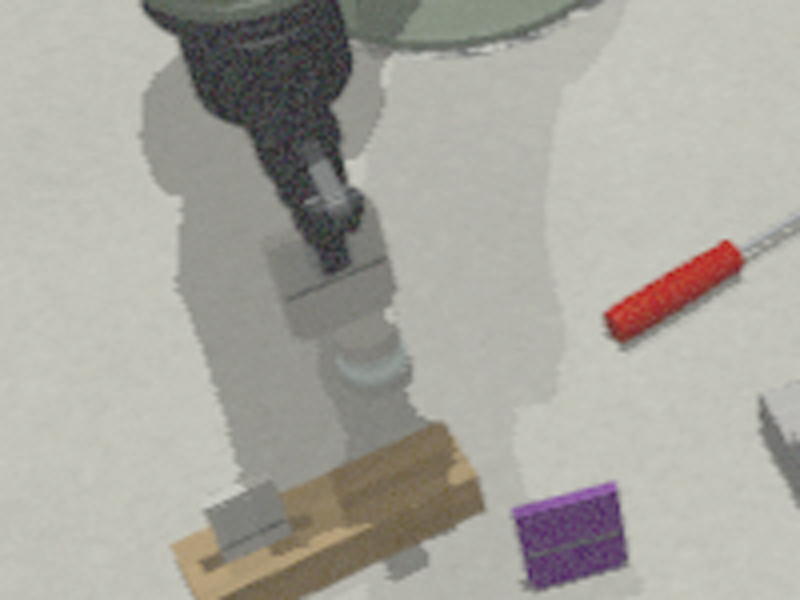

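The wide holder is held upright and the narrow one is still in the stand. Next I'll carry it over the slot.

Request:
apply_moves(
  commands=[
    {"travel":[0.04,0.01,0],"twist":[0,0,0.7],"claw":0.0},
    {"travel":[0.09,0.02,0],"twist":[0,0,1.4],"claw":0.0},
    {"travel":[0.138,0.032,0],"twist":[0,0,2],"claw":0.0},
    {"travel":[0.186,0.043,0],"twist":[0,0,2.7],"claw":0.0},
    {"travel":[0.234,0.054,0],"twist":[0,0,3.4],"claw":0.0},
    {"travel":[0.282,0.065,0],"twist":[0,0,4.1],"claw":0.0},
    {"travel":[0.33,0.076,0],"twist":[0,0,4.8],"claw":0.0},
    {"travel":[0.378,0.087,0],"twist":[0,0,5.5],"claw":0.0},
    {"travel":[0.42,0.096,0],"twist":[0,0,6.1],"claw":0.0},
    {"travel":[0.46,0.105,0],"twist":[0,0,6.65],"claw":0.0},
  ],
)

```text
clock: 11.3
position: [0.6068, 0.1869, 0.2192]
tool_rot: [-3.14, 0.001, 1.421]
force: [1.7, -1.1, -1.1]
grip_width: 0.0072
```

Request:
apply_moves(
  commands=[
    {"travel":[0,0,0.03],"twist":[0,0,0],"claw":0.0},
    {"travel":[0,0,0.06],"twist":[0,0,0],"claw":0.0},
    {"travel":[0,0,0.08],"twist":[0,0,0],"claw":0.0},
    {"travel":[0,0,0.08],"twist":[0,0,0],"claw":0.0},
    {"travel":[0,0,0.08],"twist":[0,0,0],"claw":0.0},
  ],
)

```text
clock: 11.8
position: [0.6069, 0.1849, 0.1402]
tool_rot: [-3.141, 0.0, 1.421]
force: [0.5, 0.5, -1.1]
grip_width: 0.007
```

Run:
```python
from h import *
f=grab('wrist','w9.png'); grab('top','t9.png'); grab('scene','s9.png'); s=bot.observe(); print(s['position'],s['tool_rot'],s['force'],s['clock'],s['grip_width'])
a=cv2.imread('pics/s9.png'); crop(a,290,100,460,230,4.6,'pics/c10.png',1)
to(.6075,.1872,.12,np.pi/2-.150)
```

```text
[0.60760677 0.18490991 0.14148252] [ 3.14027019e+00 -7.53762538e-04  1.42054009e+00] [-0.81555627  0.15051307 -0.75747818] 11.95 0.006667254023094737
travel [0.0022, -0.0005, 0.0215] twist [0.08, -0.04, -0.01]
```

View pics/w9.png

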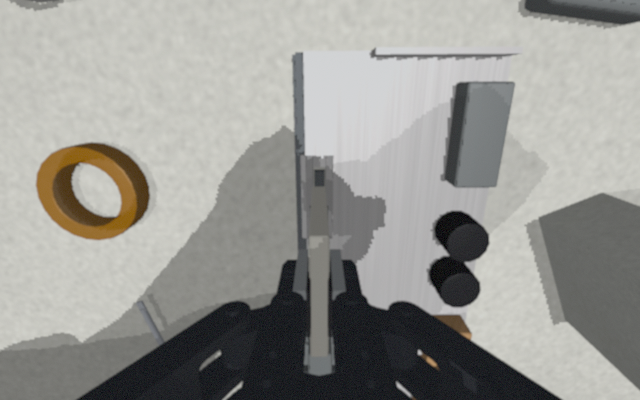

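View pics/c10.png

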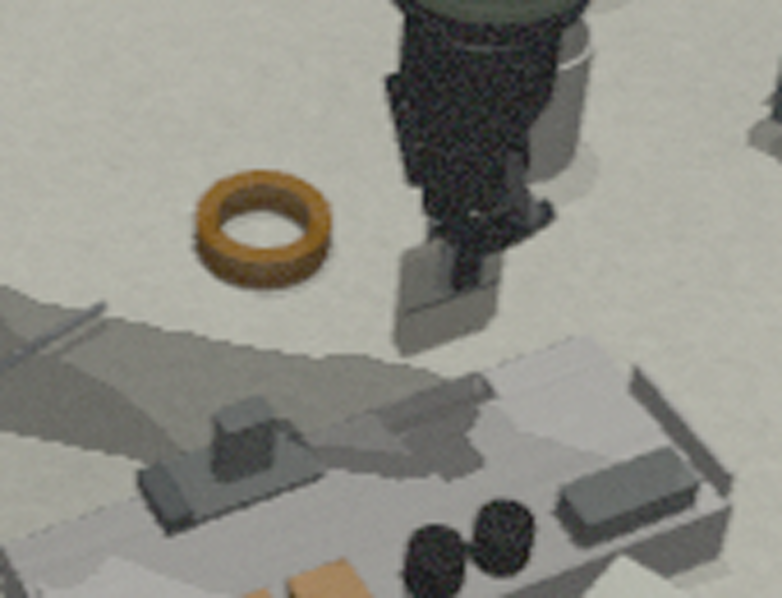

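The slot's +y end shows at (302–338,155), and the holder is lined up with it. I'll check this with a ray measurement.

Run:
```python
from h import *
a=cv2.imread('pics/w9.png'); crop(a,280,130,360,250,5,'pics/c11.png',1.2)
```

```text
(no output)
```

View pics/c11.png

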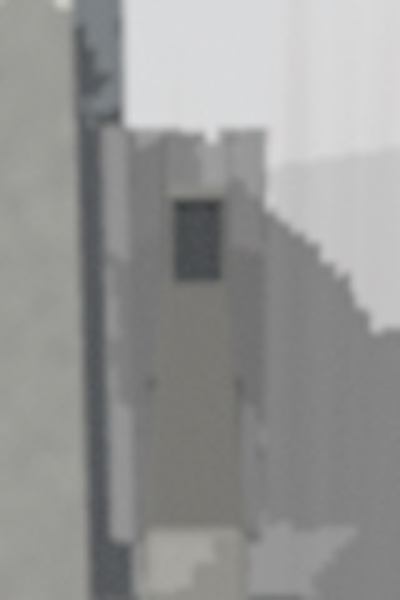

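Run:
```python
from h import *
import pickle
f=pickle.load(open('pics/w9.png.pkl','rb'))
def p(x,y,z,k=5,x0=280,y0=130): return ray(f,(x+.5)/k-.5+x0,(y+.5)/k-.5+y0,z)
yw=-.15; X=np.array([np.cos(yw),np.sin(yw),0]);Y=np.array([-np.sin(yw),np.cos(yw),0]); t=np.array([.6075,.1872,0])
def q(n,*a):
    r=p(*a)-t; print(n,'local mm',(r@X*1e3).round(1),(r@Y*1e3).round(1))
q('mouth L',103,130,.045);q('mouth R',267,130,.045);q('floor L',172,198,.01);q('floor R',223,198,.01)
tz=.1415
q('foot body L',150,380,tz-.045+.008);q('foot body R',240,380,tz-.045+.008)
r=toolpose()[:3,3]-t; print('tcp',r@X,r@Y)
```

```text
mouth L local mm -13.5 34.3
mouth R local mm 10.9 34.2
floor L local mm -3.8 15.3
floor R local mm 5.0 15.2
foot body L local mm -5.2 16.6
foot body R local mm 5.4 16.6
tcp 0.00044779377279398233 -0.0022484238833533248
```

Request:
apply_moves(
  commands=[
    {"travel":[0.002,0,0.01],"twist":[0,0,0],"claw":0.0},
    {"travel":[0.002,0,0.025],"twist":[0,0,0],"claw":0.0},
    {"travel":[0.002,0,0.04],"twist":[0,0,0],"claw":0.0},
    {"travel":[0.002,0,0.05],"twist":[0,0,0],"claw":0.0},
    {"travel":[0.002,0,0.058],"twist":[0,0,0],"claw":0.0},
    {"travel":[0.002,0,0.064],"twist":[0,0,0],"claw":0.0},
    {"travel":[0.002,0,0.069],"twist":[0,0,0],"claw":0.0},
    {"travel":[0.002,0,0.073],"twist":[0,0,0],"claw":0.0},
    {"travel":[0.002,0,0.073],"twist":[0,0,0],"claw":0.0},
  ],
)

```text
clock: 12.85
position: [0.6073, 0.1867, 0.067]
tool_rot: [-3.141, 0.0, 1.421]
force: [-0.4, 0.5, -0.4]
grip_width: 0.0068
```

Run:
```python
from h import *
f=grab('wrist','w10.png'); grab('scene','s10.png'); s=bot.observe(); print(s['position'],s['tool_rot'],s['force'],s['clock'],s['grip_width'])
a=cv2.imread('pics/s10.png'); crop(a,330,130,430,220,7,'pics/c12.png',1)
```

```text
[0.60750343 0.18679011 0.06754047] [ 3.14135489e+00 -1.75084925e-04  1.42074653e+00] [-0.28982195 -0.00460531 -0.66256752] 12.95 0.006672630163076351
```

View pics/w10.png

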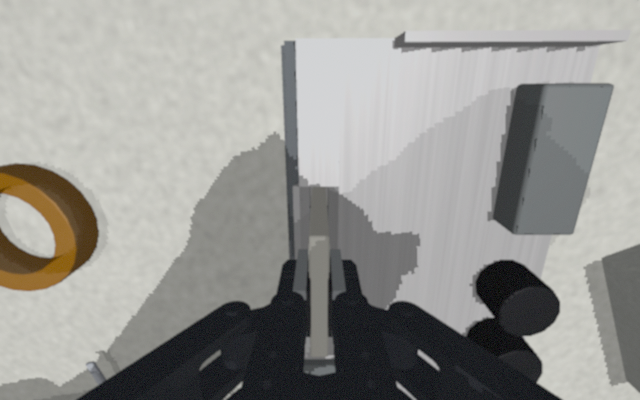

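View pics/c12.png

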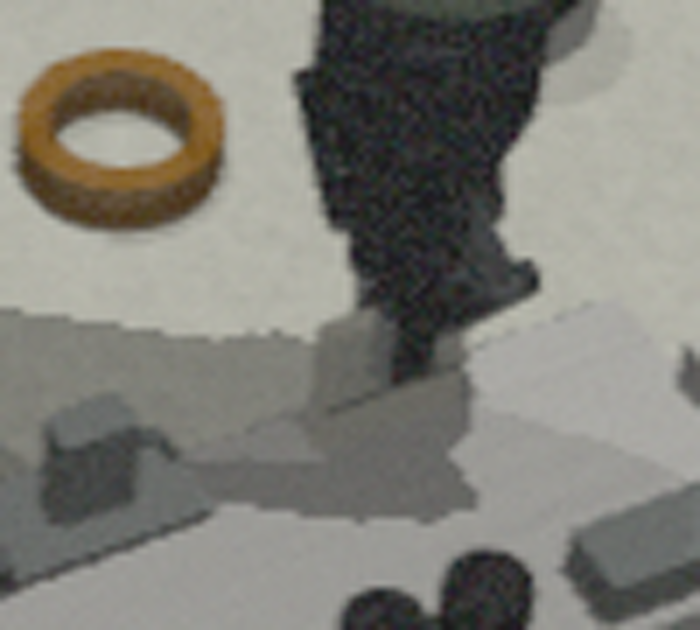

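The holder is in the slot with no contact force. Next, press down in small steps.

Request:
apply_moves(
  commands=[
    {"travel":[0,0,0.002],"twist":[0,0,0],"claw":0.0},
    {"travel":[0,0,0.004],"twist":[0,0,0],"claw":0.0},
    {"travel":[0,0,0.006],"twist":[0,0,0],"claw":0.0},
    {"travel":[0,0,0.008],"twist":[0,0,0],"claw":0.0},
    {"travel":[0,0,0.008],"twist":[0,0,0],"claw":0.0},
  ],
  force=80,
)

```text
clock: 13.45
position: [0.6076, 0.1868, 0.0593]
tool_rot: [3.141, -0.0, 1.421]
force: [0.2, -0.0, 5.4]
grip_width: 0.0069
```

Request:
apply_moves(
  commands=[
    {"travel":[0,0,0.002],"twist":[0,0,0],"claw":0.0},
    {"travel":[0,0,0.004],"twist":[0,0,0],"claw":0.0},
    {"travel":[0,0,0.004],"twist":[0,0,0],"claw":0.0},
    {"travel":[0,0,0.004],"twist":[0,0,0],"claw":0.0},
  ],
)

```text
clock: 13.85
position: [0.6078, 0.1868, 0.0561]
tool_rot: [3.141, -0.0, 1.421]
force: [-2.2, -2.1, 13.9]
grip_width: 0.0066
```

Request:
apply_moves(
  commands=[
    {"travel":[0,0,0.001],"twist":[0,0,0],"claw":0.0},
    {"travel":[0,0,0.002],"twist":[0,0,0],"claw":0.0},
    {"travel":[0,0,0.002],"twist":[0,0,0],"claw":0.0},
    {"travel":[0,0,0.002],"twist":[0,0,0],"claw":0.0},
    {"travel":[0,0,0.002],"twist":[0,0,0],"claw":0.0},
  ],
)

```text
clock: 14.35
position: [0.6082, 0.1869, 0.0559]
tool_rot: [3.139, -0.0, 1.42]
force: [-10.1, -6.0, 42.6]
grip_width: 0.0069
```

Run:
```python
from h import *
f=grab('wrist','w11.png'); grab('scene','s11.png'); grab('top','t11.png'); s=bot.observe(); print(s['position'],s['tool_rot'],s['force'],s['moment'],s['clock'],s['grip_width'])
a=cv2.imread('pics/s11.png'); crop(a,330,130,430,220,7,'pics/c13.png',1)
```

```text
[0.60823541 0.18692206 0.05595302] [ 3.13927487e+00 -3.41282974e-04  1.42030146e+00] [-10.31731797  -5.70506531  44.25240798] [-1.27696696  2.75651248  0.02447392] 14.5 0.006443597833416275
```

View pics/w11.png

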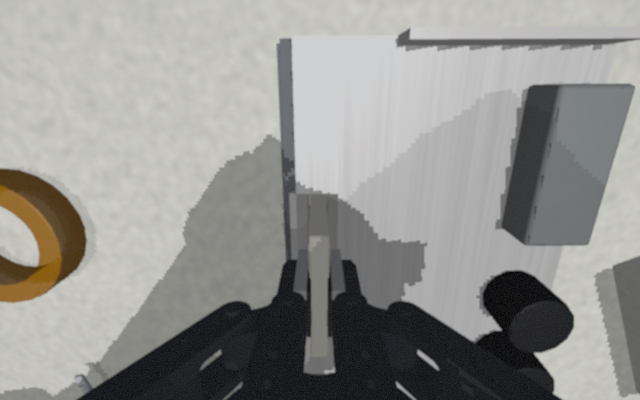

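View pics/c13.png

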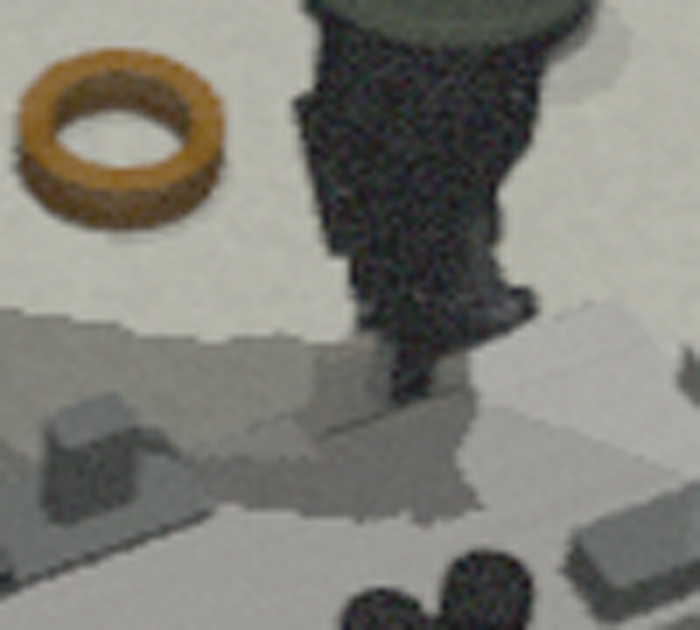

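View pics/t11.png

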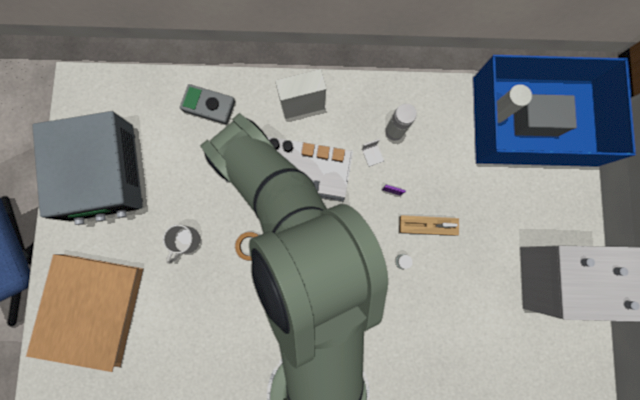

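The contact is stiff at TCP z 0.0559, the same height above the holder's foot as at the grasp, so it sits on the floor. I'll ease the push by 1 mm, recheck, and hand in.

Request:
apply_moves(
  commands=[
    {"travel":[0,0,-0.001],"twist":[0,0,0],"claw":0.0},
    {"travel":[0,0,-0.001],"twist":[0,0,0],"claw":0.0},
    {"travel":[0,0,-0.001],"twist":[0,0,0],"claw":0.0},
    {"travel":[0,0,-0.001],"twist":[0,0,0],"claw":0.0},
    {"travel":[0,0,-0.001],"twist":[0,0,0],"claw":0.0},
  ],
)

```text
clock: 15.0
position: [0.6079, 0.1869, 0.056]
tool_rot: [3.14, -0.0, 1.421]
force: [-6.4, -3.4, 29.0]
grip_width: 0.0067
```

Run:
```python
from h import *
s=bot.observe(); print(s['position'],s['force'],s['clock']); print(bot.job_done())
```

```text
[0.60793957 0.18690188 0.0560187 ] [-6.40382336 -3.36376335 28.98227992] 15.0
the job is handed in; nothing more can be done
None
```

I slid the cover to its end stop and put the wide holder in the slot. I handed the job in at 15 s with the gripper still holding it pressed down.

- **Cover:** it met the stop with about 17 N, and the wrist picture showed the plate against the steel block. I did not measure the cover again after letting go of it.
- **Holder:** it went in without sideways contact. The spring force came on at the expected height, then contact turned stiff at TCP z = 0.056. That is the same height above the holder's foot as when I picked it up, which puts the foot on the slot floor. The last reading was about 29 N down, with the grip set to 80 N and the tool upright. The TCP was within about 1 mm of my estimate of the slot centre.
- **Surroundings:** the last top view shows the narrow holder still in the stand. The can, mug, jar and bracket looked in place, as did the purple look-alike. The arm partly hid the tape roll and fully hid the screwdriver, so I could not check the screwdriver at the end.

Two checks disagreed slightly. My first fit of the shelf from the top and scene cameras was 10–15 mm and about 0.04 rad off the cover fit, so I used the wrist-camera measurements instead. The slot mouth measured 24 mm wide against the stated 21 mm, so I placed the slot from its back edge, the throat edge and the spring pad, which agreed within about 2 mm.

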